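Line up spindle bearings by size on the staging strip

TASK

Lay the four ball bearings out in order of size on the black staging strip, one flat on each white mark and centred on it: the largest on the mark next to the red block, then ever smaller towards the grey block. Leave the brass bush standing where it is, and let go of everything.

Things in the scene. Friction and masses are not known exactly. Their poses are not given: they have to be found in the camera images.
- bearing_62: loose ball bearing lying flat: bright steel inner and outer rings with a green seal ring between them; outside diameter 62 mm, bore 30 mm, 16 mm thick, about 200 g. Origin: centre of its underside; z is its axis, up when it lies flat. Starts somewhere on the bench in front of the strip. Pick it by the outer ring.
- bearing_52: loose ball bearing lying flat: bright steel inner and outer rings with an orange seal ring between them; outside diameter 52 mm, bore 25 mm, 15 mm thick, about 130 g. Origin: centre of its underside; z is its axis, up when it lies flat. Starts somewhere on the bench in front of the strip. Pick it by the outer ring.
- bearing_40: loose ball bearing lying flat: bright steel inner and outer rings with a black seal ring between them; outside diameter 40 mm, bore 17 mm, 12 mm thick, about 65 g. Origin: centre of its underside; z is its axis, up when it lies flat. Starts somewhere on the bench in front of the strip. Pick it by the outer ring.
- bearing_30: loose ball bearing lying flat: bright steel inner and outer rings with a blue seal ring between them; outside diameter 30 mm, bore 10 mm, 9 mm thick, about 32 g. Origin: centre of its underside; z is its axis, up when it lies flat. Starts somewhere on the bench in front of the strip. Pick it by the outer ring.
- mark_a: one of four like marks: white disc 68 mm across, grey ring, black centre dot, printed flat on a black strip (fixed, 470 x 80 mm, 6 mm thick: the mark is 6 mm above the bench). The four lie in a straight row along the strip, 90 mm apart; place and slant vary, and the letters say nothing of the order in the row. Origin: disc centre, on the strip's top; y along the row.
- mark_b: one of four like marks: white disc 68 mm across, grey ring, black centre dot, printed flat on a black strip (fixed, 470 x 80 mm, 6 mm thick: the mark is 6 mm above the bench). The four lie in a straight row along the strip, 90 mm apart; place and slant vary, and the letters say nothing of the order in the row. Origin: disc centre, on the strip's top; y along the row.
- mark_c: one of four like marks: white disc 68 mm across, grey ring, black centre dot, printed flat on a black strip (fixed, 470 x 80 mm, 6 mm thick: the mark is 6 mm above the bench). The four lie in a straight row along the strip, 90 mm apart; place and slant vary, and the letters say nothing of the order in the row. Origin: disc centre, on the strip's top; y along the row.
- mark_d: one of four like marks: white disc 68 mm across, grey ring, black centre dot, printed flat on a black strip (fixed, 470 x 80 mm, 6 mm thick: the mark is 6 mm above the bench). The four lie in a straight row along the strip, 90 mm apart; place and slant vary, and the letters say nothing of the order in the row. Origin: disc centre, on the strip's top; y along the row.
- red_block: red block fixed on one end (either) of the strip, a like grey one on the other: 26 mm along the row, 70 mm across it, 22 mm high (top 28 mm above the bench). In line with the row, its centre 80 mm from that of the nearest mark (170, 260, 350 mm from the others). Origin: centre of its underside, 6 mm above the bench; y along the row.
- bush: loose flanged brass bush standing among the bearings: flange 38 mm across and 7 mm high below, barrel 28 mm across above, 34 mm high in all, about 120 g. Not part of the job. Origin: centre of its underside; z up.
Mind the look-alikes: they are no part of the job. Leave any blue or pink look-alike of the bearing_62 alone.

How it is judged:
By the outcome, as a careful person would: the job done as asked, in the order asked, and still so for the second after the job is handed in, with the robot touching nothing.
It also fails if it takes over 109 s, if anything falls off the work surface, if the arm or the gripper's body presses on something with over 40 N, if the wrist force passes 120 N, or if a joint passes its speed limit or range.

ROBOT

A 6-joint arm with a two-finger parallel gripper is mounted at the origin on the work surface. World frame = base frame: x ahead of the robot, y to its left, z up, the work surface at z = 0. Lengths are in mm, angles in rad, forces in N, time in s.
With the tool pointing down it reaches from about 250 to 725 mm from the base axis. Payload 9.7 kg.
Tool frame: the origin (TCP) lies on the centre line of the jaws, within the pads' length; the fingertips stand 19 mm ahead of it and the grasp point (between the pads) is the TCP; z points along the fingers, y is the line along which they close (so a half turn about z gives the same grasp; the last joint's range is limited). The gripper opens to 85 mm and grips with 20 to 120 N. Pads are 22 mm wide; open, the fingers measure 114 mm over their backs; the gripper's body (76 mm by 85 mm) begins 54 mm behind the grasp point. The pads swing forward as they close: fully open they stand 13 mm farther back than shut.
Start: joints at [1.28, 0.087, 0.176, 1.66, 0, 1.571], TCP at [157.693, 526.906, 250.284] pointing down, gripper open.
Joint ranges: [-3.13, 3.13], [-0.85, 1.81], [-1.15, 1.24], [-2.2, 2.28], [-1.44, 1.52], [-3.14, 3.14]. Speed limits (rad/s): [2.22, 2.22, 2.57, 3.14, 3.14, 3.14].

INTERFACE

Orientations are given as a rotation vector (axis times angle).
In Python, from cell import bot gives the robot as it stands.
- The arm moves only by the tool send_rows, never from a script. Its argument "motion" is a list of rows, each a list of 3 entries, a list of its own where there are three numbers: the shift along the tool's x, y, z in units of 15 cm (1.0 is 15 cm), then the turn, a rotation vector about the tool's x, y, z in units of 90 degrees (1.0 is 90 degrees), then the opening, from -1 (shut) to 1 (fully open). A call has exactly 10 rows; each row is the pose to reach, as a shift and turn from the pose commanded when the call began, along the tool's axes at that moment; what a row does not reach only later rows make up. A row lasts 1/10 s, in which the tool goes at most 50 mm and 8.59 degrees, less where a joint would pass 70% of its speed; a pose out of reach is approached as far as the arm can. A call with a number of a shift or a turn outside -1 to 1 is refused whole. A call with a gripper value outside its range is refused whole. The fingers move at their own pace and stop on an object; "grip_force" is the grip in N (left out, the last holds). Time passes only in rows, so rows that repeat a pose let the fingers close, or fill a call up. It gives the time, the measured TCP pose, the force, the opening and the grip force at its end, in the units of the state.
- bot.get_state(): the state, without advancing time (a new reading comes with each control period).
- bot.read_camera(name): name is "scene" or "top"; returns a dict with "frame" (480x640x3 uint8, blue, green, red), "range_z" (480x640 float32, mm along the optical axis (not along the pixel's ray), 0 where there is no reading), "intrinsics" (3x3 intrinsics, pixels), "k1" (the pictures are not rectified: a ray, as slopes to the right and down, at radius r is drawn at 1 + k1 r^2 times it, then the intrinsics apply), "R" (3x3) and "t" (3): a world point X has camera coordinates R X + t. Camera axes: x right, y down, z forward; pixel columns grow to the right and rows downward; lengths in mm; the calibration is good to about 2 mm. A picture is of the moment at which its call begins.
- bot.close_job(): hands the job in; it is judged then, once.
The state is a dict: "time_s": time; "joint_positions": joint angles; "qvel": joint speeds; "joint_torque": joint torques, N m; "tool_pos": TCP position; "eef_rot": TCP orientation; "force": force on the tool from outside, world axes, zero at the start; "ft_torque": the same for the moment, N m; "gripper_width": finger opening in mm; "grasp_force": force on a finger pad.
Only numpy, scipy, OpenCV 4.12 (cv2) and the standard library are available. Lean on these libraries where they do the work, as an engineer would, in place of code of your own. Each camera call takes 0.05 s, during which the arm holds its last target. There are 200 camera calls.

## Working session

There is one attempt and no reset: what is moved stays moved. The work goes in short steps, Python scripts to look and compute and a tool call to move; the robot and the scene stay as the last step left them, time stands still between calls to the robot, and variables do not carry over. Pictures are saved under pics/ and viewed, at most 14 in all, crops included, and the job is handed in when it is done.

Besides the shell and the picture viewer there is one more tool, called by a JSON object that holds its "method" and its "body". send_rows: Moves the arm, as the interface text tells. Its arguments: {"type":"object","properties":{"motion":{"type":"array"},"grip_force":{"type":"number"}},"required":["motion"]}

```bash
mkdir -p pics; ls; python3 - <<'E'
from cell import bot
import cv2,numpy as np
s=bot.get_state(); print(s)
for n in("top","scene"):
    c=bot.read_camera(n); cv2.imwrite(f"pics/{n}0.png",c["frame"]); np.savez(f"{n}0.npz",**c)
    print(n,c["intrinsics"],c["k1"],c["R"],c["t"])
E
```

```text
pics
{'time_s': 0.0, 'joint_positions': array([1.27998662e+00, 8.74709203e-02, 1.75114789e-01, 1.65982457e+00,
       2.15275351e-05, 1.57081254e+00]), 'qvel': array([-1.77208475e-03, -1.54562053e-03, -8.22424185e-04,  1.03661604e-03,
        5.94394977e-05, -9.88777241e-05]), 'joint_torque': array([-2.07736848e-03, -5.20388103e+01,  4.64807260e+01,  1.60063215e-02,
       -1.00041616e-04, -9.69421983e-07]), 'tool_pos': array([157.63199189, 526.69796947, 249.5671791 ]), 'eef_rot': array([-4.55187823e-01, -3.10821650e+00,  2.14657051e-03]), 'force': array([ 0.28101525, -0.51549693,  0.85425954]), 'ft_torque': array([-0.01483089, -0.0117139 ,  0.00086888]), 'grasp_force': 0.0, 'gripper_width': 85.48291205382722}
top [[476.95918594   0.         320.9423872 ]
 [  0.         476.95918594 242.38377781]
 [  0.           0.           1.        ]] -0.015056270406252537 [[-0.01059213 -0.99992733  0.00575705]
 [-0.98840045  0.00959739 -0.15156663]
 [ 0.15150037 -0.00729569 -0.98843028]] [-56.84344491 475.04378018 939.02787839]
scene [[459.21774052   0.         325.62821505]
 [  0.         459.21774052 238.62109714]
 [  0.           0.           1.        ]] -0.12149492773445052 [[-0.35595844  0.93444424  0.01037035]
 [ 0.48347158  0.1936431  -0.85367299]
 [-0.79971796 -0.29885834 -0.52070613]] [ 206.4412866  -170.81796803 1472.75942346]
```

View pics/top0.png

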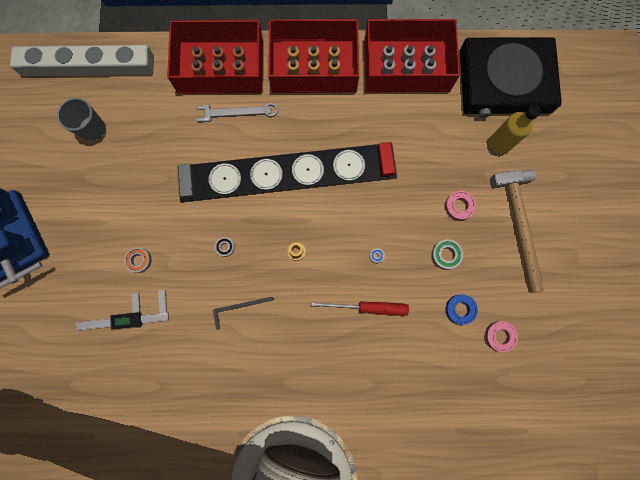

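View pics/scene0.png

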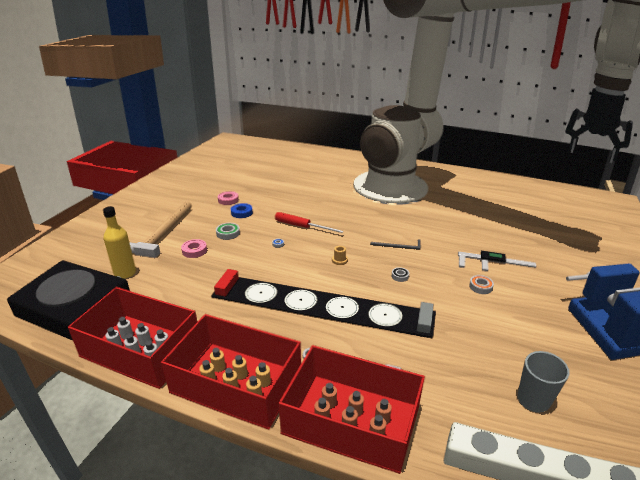

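Top view: green 62 at (448,254), orange 52 at (137,260), black 40 at (225,246), blue 30 at (377,256), bush (296,251). The marks run from (349,165), next to the red block at (388,158), to (224,179), next to grey. The scene view agrees, with red at the left end. The blue and pink rings at lower right and the pink one at (461,206) are look-alikes.

```bash
cat > h.py <<'E'
import cv2,numpy as np
def ray(c,uv,z):
    p=cv2.undistortPoints(np.float64(uv).reshape(-1,1,2),c["intrinsics"],np.array([float(c["k1"]),0,0,0]))[:,0]
    R,t=c["R"],c["t"]; o=-R.T@t; d=np.c_[p,np.ones(len(p))]@R
    return o+d*((z-o[2])/d[:,2])[:,None]
def proj(c,X):
    p=cv2.projectPoints(np.float64(X).reshape(-1,1,3),cv2.Rodrigues(c["R"])[0],c["t"],c["intrinsics"],np.array([float(c["k1"]),0,0,0]))[0]
    return p[:,0]
def blob(c,mask,seed,z,r):
    """outer contour nearest the seed, mapped to plane z: circle centre, diameter"""
    m=np.zeros_like(mask); u,v=np.int32(np.round(seed)); m[v-r:v+r+1,u-r:u+r+1]=mask[v-r:v+r+1,u-r:u+r+1]
    cs=cv2.findContours(m,cv2.RETR_EXTERNAL,cv2.CHAIN_APPROX_NONE)[0]
    pts=np.vstack(cs)if len(cs)<4 else max(cs,key=len)
    W=ray(c,cv2.convexHull(pts)[:,0],z)[:,:2].astype(np.float32)
    e=cv2.fitEllipse(W) if len(W)>4 else (W.mean(0),(0,0))
    return np.r_[e[0],e[1]]
def masks(c):
    h=cv2.cvtColor(c["frame"],cv2.COLOR_BGR2HSV); H,S,V=cv2.split(h)
    f=lambda m:(m*255).astype(np.uint8)
    return dict(white=f((S<50)&(V>120)),green=f((H>45)&(H<95)&(S>50)),orange=f(((H<13)|(H>172))&(S>120)&(V>90)),
      blue=f((H>100)&(H<130)&(S>80)),black=f(V<75),steel=f((S<60)))
B={62:("green",16),52:("orange",15),40:("black",12),30:("blue",9)}
E
python3 - <<'E'
import numpy as np
from h import *
sd={"top":({62:(448,254),52:(137,260),40:(225,246),30:(377,256)},[(349,165),(308,169),(266,174),(224,179)]),
"scene":({62:(228,231),52:(482,285),40:(400,274),30:(278,243)},[(261,293),(300,300),(342,307),(385,315)])}
for n in sd:
    c=dict(np.load(n+"0.npz")); m=masks(c)
    for k,s in sd[n][0].items():
        print(n,k,blob(c,m[B[k][0]],s,B[k][1],14).round(1),blob(c,m["steel"]|m[B[k][0]],s,B[k][1],18).round(1))
    P=[blob(c,m["white"],s,6,19) for s in sd[n][1]]
    print(np.round(P,1)); print(np.linalg.norm(np.diff(np.array(P)[:,:2],axis=0),axis=1))
c=dict(np.load("top0.npz"))
I=c["frame"]; 
t=[cv2.resize(I[s[1]-22:s[1]+23,s[0]-22:s[0]+23],(260,260),interpolation=0) for s in [(448,254),(137,260),(225,246),(377,256),(296,251),(308,169)]]
cv2.imwrite("pics/crop.png",np.vstack([np.hstack(t[:3]),np.hstack(t[3:])]))
E
```

```text
top 62 [ 451.1 -326.1   52.2   52.3] [ 450.5 -324.6   62.1   65.4]
top 52 [445.9 322.4  43.2  43.4] [445.4 320.8  52.4  55.5]
top 40 [472.6 141.5  31.3  32.4] [471.6 141.1  40.1  41.3]
top 30 [ 450.8 -178.8   22.6   24.2] [ 450.2 -178.5   29.7   31. ]
[[ 649.  -123.7   67.3   68.3]
 [ 639.8  -34.2   67.3   68.4]
 [ 630.5   55.4   67.5   68.4]
 [ 621.   144.9   67.2   68. ]]
[90.00986559 90.05268021 90.01307233]
scene 62 [ 454.1 -324.7   51.6   52.6] [ 448.8 -325.    62.2  133.5]
scene 52 [448.5 322.8  40.6  43.7] [441.6 322.7  53.5 110.7]
scene 40 [475.2 141.4  30.3  32. ] [482.2 143.   41.   56. ]
scene 30 [ 454.3 -177.5   23.7   23.9] [ 459.3 -174.2   30.9   42.6]
[[ 651.3 -123.2   67.9   68.6]
 [ 641.9  -33.7   67.6   68.7]
 [ 632.5   55.6   67.7   68.4]
 [ 623.   145.4   68.    69.1]]
[90.02993967 89.79237127 90.31448834]
```

View pics/crop.png

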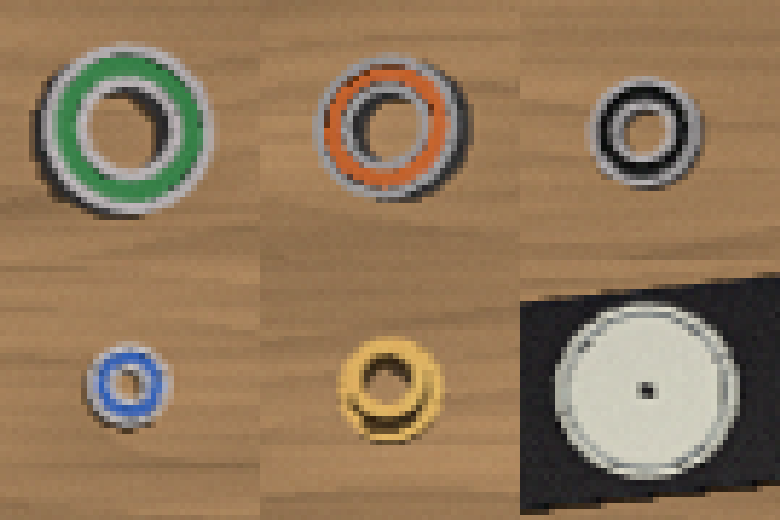

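```bash
cat > go.py <<'E'
import sys,numpy as np
from cell import bot
from scipy.spatial.transform import Rotation as Ro
P={"b62":(452.6,-325.4),"b52":(447.2,322.6),"b40":(473.9,141.4),"b30":(452.5,-178.2),"m62":(650.1,-123.4),"m52":(640.8,-34),"m40":(631.5,55.5),"m30":(622,145.1)}
s=bot.get_state(); R=Ro.from_rotvec(s["eef_rot"])
yaw=np.arctan2(28,268.5); c,n=np.cos(yaw),np.sin(yaw)
T=Ro.from_matrix(np.array([[-n,c,0],[c,n,0],[0,0,-1]]).T)
for a in sys.argv[1:]:
    k,z=a.split(","); d=np.r_[P[k],float(z)]-s["tool_pos"]
    print(a,"units",(R.inv().apply(d)/150).round(4))
print("turn",((R.inv()*T).as_rotvec()/(np.pi/2)).round(4),"pos",s["tool_pos"].round(1),s["time_s"],s["gripper_width"],"F",s["force"].round(1))
E
python3 go.py b52,100
```

```text
b52,100 units [-2.2396 -0.7491  0.9986]
turn [-7.000e-04  4.000e-04  7.487e-01] pos [157.6 526.7 249.7] 0.1 85.35739968141868 F [-0.8  0.4 -0.4]
```

{"method": "send_rows", "body": {"motion": [[[-0.2,-0.07,0],[0,0,0.09],1],[[-0.4,-0.14,0],[0,0,0.18],1],[[-0.6,-0.21,0],[0,0,0.27],1],[[-0.8,-0.28,0],[0,0,0.36],1],[[-1,-0.35,0],[0,0,0.45],1],[[-1,-0.35,0],[0,0,0.54],1],[[-1,-0.35,0],[0,0,0.63],1],[[-1,-0.35,0],[0,0,0.72],1],[[-1,-0.35,0],[0,0,0.749],1],[[-1,-0.35,0],[0,0,0.749],1]], "grip_force": 50}}

```text
time_s: 1.1
tool_pos: [286.3, 433.5, 249.9]
eef_rot: [2.104, 2.333, -0.001]
force: [0.1, -0.4, -0.3]
gripper_width: 85.4
grasp_force: 0.0
```

```bash
python3 go.py b52,100
```

```text
b52,100 units [-0.845   0.9914  0.9997]
turn [-0.0003  0.0003 -0.0007] pos [286.3 433.5 249.9] 1.1 85.35736844525493 F [ 0.1 -0.4 -0.3]
```

{"method": "send_rows", "body": {"motion": [[[-0.17,0.2,0.2],[0,0,0],1],[[-0.34,0.4,0.4],[0,0,0],1],[[-0.5,0.6,0.6],[0,0,0],1],[[-0.68,0.8,0.8],[0,0,0],1],[[-0.845,0.991,1],[0,0,0],1],[[-0.845,0.991,1],[0,0,0],1],[[-0.845,0.991,1],[0,0,0],1],[[-0.845,0.991,1],[0,0,0],1],[[-0.845,0.991,1],[0,0,0],1],[[-0.845,0.991,1],[0,0,0],1]]}}

```text
time_s: 2.1
tool_pos: [447.0, 323.9, 101.4]
eef_rot: [2.101, 2.335, 0.003]
force: [0.3, 0.0, -0.0]
gripper_width: 85.6
grasp_force: 0.0
```

```bash
python3 go.py b52,18; python3 - <<'E'
from cell import bot
import cv2
cv2.imwrite("pics/t1.png",cv2.resize(bot.read_camera("top")["frame"][180:340,60:260],(800,640))[:600])
E
```

```text
b52,18 units [-8.900e-03 -3.000e-04  5.557e-01]
turn [ 0.0009 -0.0006  0.0008] pos [447.  323.9 101.4] 2.1 85.56496155256303 F [ 0.3  0.  -0. ]
```

View pics/t1.png

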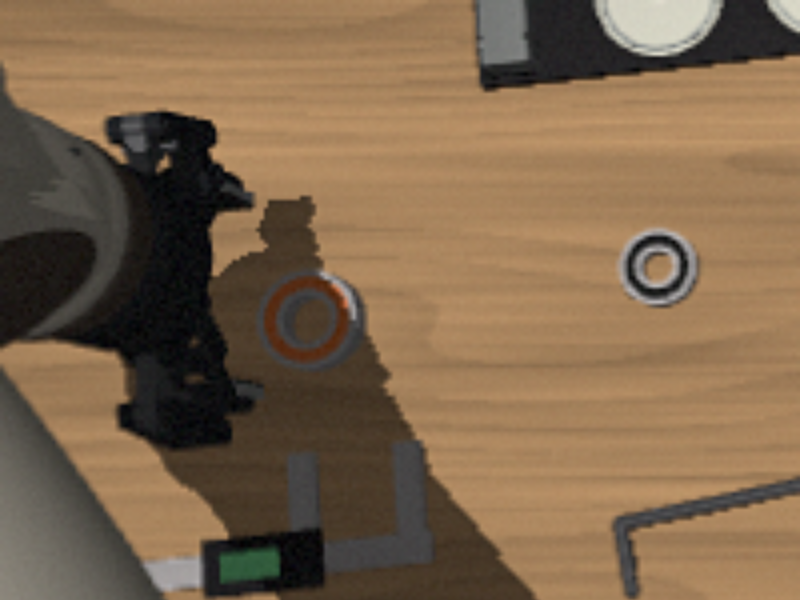

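Gripper fingers straddle the orange bearing (crop (310,318)); the caliper jaw is about 66 mm off, so I'll descend with the fingers part-shut.

{"method": "send_rows", "body": {"motion": [[[-0.009,0,0.15],[0,0,0],0.65],[[-0.009,0,0.3],[0,0,0],0.65],[[-0.009,0,0.4],[0,0,0],0.65],[[-0.009,0,0.5],[0,0,0],0.65],[[-0.009,0,0.553],[0,0,0],0.65],[[-0.009,0,0.553],[0,0,0],0.65],[[-0.009,0,0.553],[0,0,0],0.65],[[-0.009,0,0.553],[0,0,0],-0.2],[[-0.009,0,0.553],[0,0,0],-0.2],[[-0.009,0,0.553],[0,0,0],-0.2]]}}

```text
time_s: 3.15
tool_pos: [448.1, 322.0, 18.8]
eef_rot: [2.103, 2.333, 0.003]
force: [-0.4, -1.0, 5.4]
gripper_width: 50.1
grasp_force: 51.8
```

{"method": "send_rows", "body": {"motion": [[[0,0,0],[0,0,0],-0.2],[[0,0,0],[0,0,0],-0.2],[[0,0,0],[0,0,0],-0.2],[[0,0,-0.1],[0,0,0],-0.2],[[0,0,-0.2],[0,0,0],-0.2],[[0,0,-0.3],[0,0,0],-0.2],[[0,0,-0.4],[0,0,0],-0.2],[[0,0,-0.5],[0,0,0],-0.2],[[0,0,-0.5],[0,0,0],-0.2],[[0,0,-0.5],[0,0,0],-0.2]]}}

```text
time_s: 4.15
tool_pos: [447.6, 321.6, 92.6]
eef_rot: [2.104, 2.333, 0.001]
force: [0.5, 0.5, -2.4]
gripper_width: 49.8
grasp_force: 52.1
```

```bash
python3 go.py m52,93
```

```text
m52,93 units [-2.4914  1.0365 -0.0031]
turn [ 0.0003 -0.0002 -0.0003] pos [447.6 321.6  92.6] 4.15 49.805570888915604 F [ 0.5  0.5 -2.4]
```

{"method": "send_rows", "body": {"motion": [[[-0.15,0.06,0],[0,0,0],-0.2],[[-0.35,0.14,0],[0,0,0],-0.2],[[-0.6,0.24,0],[0,0,0],-0.2],[[-0.8,0.34,0],[0,0,0],-0.2],[[-1,0.42,0],[0,0,0],-0.2],[[-1,0.52,0],[0,0,0],-0.2],[[-1,0.62,0],[0,0,0],-0.2],[[-1,0.72,0],[0,0,0],-0.2],[[-1,0.72,0],[0,0,0],-0.2],[[-1,0.72,0],[0,0,0],-0.2]]}}

```text
time_s: 5.15
tool_pos: [569.6, 183.3, 91.2]
eef_rot: [-2.103, -2.332, 0.003]
force: [-0.1, -0.2, -1.9]
gripper_width: 49.9
grasp_force: 52.3
```

{"method": "send_rows", "body": {"motion": [[[-0.15,0.06,0],[0,0,0],-0.2],[[-0.35,0.14,0],[0,0,0],-0.2],[[-0.6,0.24,0],[0,0,0],-0.2],[[-0.8,0.32,0],[0,0,0],-0.2],[[-1,0.32,0],[0,0,0],-0.2],[[-1,0.32,0],[0,0,0],-0.2],[[-1,0.32,0],[0,0,0],-0.2],[[-1,0.32,0],[0,0,0],-0.2],[[-1,0.32,0],[0,0,0],-0.2],[[-1,0.32,0],[0,0,0],-0.2]]}}

```text
time_s: 6.15
tool_pos: [633.4, 40.2, 92.4]
eef_rot: [-2.102, -2.335, -0.0]
force: [-0.2, 0.8, -1.7]
gripper_width: 49.8
grasp_force: 52.4
```

```bash
python3 go.py m52,60
```

```text
m52,60 units [-0.4972 -0.0025  0.216 ]
turn [ 0.     -0.      0.0005] pos [633.4  40.2  92.4] 6.15 49.80785898000067 F [-0.2  0.8 -1.7]
```

{"method": "send_rows", "body": {"motion": [[[-0.15,0,0],[0,0,0],-0.2],[[-0.3,0,0],[0,0,0],-0.2],[[-0.42,0,0.05],[0,0,0],-0.2],[[-0.497,-0.002,0.12],[0,0,0],-0.2],[[-0.497,-0.002,0.2],[0,0,0],-0.2],[[-0.497,-0.002,0.216],[0,0,0],-0.2],[[-0.497,-0.002,0.216],[0,0,0],-0.2],[[-0.497,-0.002,0.216],[0,0,0],-0.2],[[-0.497,-0.002,0.216],[0,0,0],-0.2],[[-0.497,-0.002,0.216],[0,0,0],-0.2]]}}

```text
time_s: 7.15
tool_pos: [641.3, -34.6, 60.5]
eef_rot: [2.103, 2.333, 0.001]
force: [-0.1, 0.4, -2.2]
gripper_width: 49.8
grasp_force: 52.4
```

```bash
python3 go.py m52,25.5; python3 - <<'E'
from cell import bot
from h import *
c=bot.read_camera("scene"); m=masks(c)["orange"]
s=proj(c,(641,-34,57))[0]; print(s,blob(c,m,s,56,25).round(1))
u,v=s.astype(int); cv2.imwrite("pics/s2.png",cv2.resize(c["frame"][v-70:v+50,u-80:u+80],(640,480)))
E
```

```text
m52,25.5 units [ 0.004  -0.0029  0.2331]
turn [0.0005 0.0001 0.0001] pos [641.3 -34.6  60.5] 7.15 49.75684855582279 F [-0.1  0.4 -2.2]
[299.83299439 279.49911335] [639.6 -26.4  28.2  38.9]
```

View pics/s2.png

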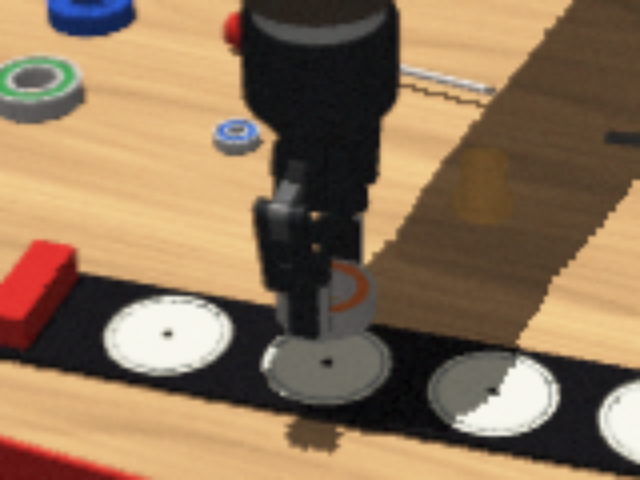

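The bearing hangs level over its mark (crop (327,300)), with the finger roughly central on it. Placing.

{"method": "send_rows", "body": {"motion": [[[0.004,-0.003,0.05],[0,0,0],-0.2],[[0.004,-0.003,0.1],[0,0,0],-0.2],[[0.004,-0.003,0.15],[0,0,0],-0.2],[[0.004,-0.003,0.2],[0,0,0],-0.2],[[0.004,-0.003,0.22],[0,0,0],-0.2],[[0.004,-0.003,0.233],[0,0,0],-0.2],[[0.004,-0.003,0.233],[0,0,0],-0.2],[[0.004,-0.003,0.233],[0,0,0],-0.2],[[0.004,-0.003,0.233],[0,0,0],0.4],[[0.004,-0.003,0.233],[0,0,0],0.5]]}}

```text
time_s: 8.2
tool_pos: [640.7, -34.4, 25.3]
eef_rot: [2.103, 2.333, 0.001]
force: [-0.3, 0.2, -0.4]
gripper_width: 63.9
grasp_force: 0.0
```

{"method": "send_rows", "body": {"motion": [[[0,0,0],[0,0,0],0.7],[[0,0,0],[0,0,0],0.7],[[0,0,-0.1],[0,0,0],0.7],[[0,0,-0.2],[0,0,0],0.7],[[0,0,-0.3],[0,0,0],0.7],[[0,0,-0.4],[0,0,0],0.7],[[0,0,-0.5],[0,0,0],0.7],[[0.2,-0.2,-0.5],[0,0,0],0.7],[[0.4,-0.4,-0.5],[0,0,0],0.7],[[0.6,-0.6,-0.5],[0,0,0],0.7]]}}

```text
time_s: 9.2
tool_pos: [540.7, 46.5, 100.8]
eef_rot: [2.104, 2.332, 0.001]
force: [-0.3, 0.1, 0.6]
gripper_width: 72.5
grasp_force: 0.0
```

```bash
python3 go.py b40,60; cat > chk.py <<'E'
import sys
from cell import bot
from h import *
M={62:(650.1,-123.4),52:(640.8,-34),40:(631.5,55.5),30:(622,145.1)}
for n in("top","scene"):
    c=bot.read_camera(n); m=masks(c); cv2.imwrite(f"last_{n}.png",c["frame"])
    off=np.array({"top":(-1.2,-.3),"scene":(1.2,.3)}[n])
    for k in map(int,sys.argv[1:]):
        z=B[k][1]+6; s=proj(c,(*M[k],z))[0]; r=blob(c,m[B[k][0]],s,z,14)
        print(n,k,"err from mark",(r[:2]-off-M[k]).round(1),"axes",r[2:].round(1))
E
python3 chk.py 52
```

```text
b40,60 units [ 0.6753 -0.3782  0.2718]
turn [ 0.0004 -0.0001 -0.0007] pos [540.7  46.5 100.8] 9.2 72.54943910470786 F [-0.3  0.1  0.6]
top 52 err from mark [-0.1  0.7] axes [43.  43.8]
scene 52 err from mark [0.2 0.7] axes [41.7 43.3]
```

{"method": "send_rows", "body": {"motion": [[[0.2,-0.12,0],[0,0,0],0.5],[[0.4,-0.24,0],[0,0,0],0.5],[[0.6,-0.34,0.05],[0,0,0],0.5],[[0.675,-0.378,0.15],[0,0,0],0.5],[[0.675,-0.378,0.272],[0,0,0],0.5],[[0.675,-0.378,0.35],[0,0,0],0.5],[[0.675,-0.378,0.45],[0,0,0],0.5],[[0.675,-0.378,0.535],[0,0,0],0.5],[[0.675,-0.378,0.535],[0,0,0],0.5],[[0.675,-0.378,0.535],[0,0,0],0.5]]}}

```text
time_s: 10.3
tool_pos: [474.9, 140.4, 19.7]
eef_rot: [-2.104, -2.333, 0.001]
force: [0.7, 0.3, -0.1]
gripper_width: 64.1
grasp_force: 0.0
```

```bash
python3 go.py b40,19.5
```

```text
b40,19.5 units [ 0.007  -0.0059  0.0015]
turn [-0.0003  0.     -0.0006] pos [474.9 140.4  19.7] 10.3 64.09026554862902 F [ 0.7  0.3 -0.1]
```

{"method": "send_rows", "body": {"motion": [[[0.007,-0.006,0],[0,0,0],0.3],[[0.007,-0.006,0],[0,0,0],-0.4],[[0.007,-0.006,0],[0,0,0],-0.4],[[0.007,-0.006,0],[0,0,0],-0.4],[[0.007,-0.006,0],[0,0,0],-0.4],[[0.007,-0.006,0],[0,0,0],-0.4],[[0.007,-0.006,-0.1],[0,0,0],-0.4],[[0.007,-0.006,-0.2],[0,0,0],-0.4],[[0.007,-0.006,-0.35],[0,0,0],-0.4],[[0.007,-0.006,-0.5],[0,0,0],-0.4]]}}

```text
time_s: 11.3
tool_pos: [473.8, 141.7, 96.2]
eef_rot: [2.103, 2.333, 0.001]
force: [0.4, 0.4, 0.3]
gripper_width: 37.3
grasp_force: 50.2
```

```bash
python3 go.py m40,60
```

```text
m40,60 units [-0.68    0.9862  0.2418]
turn [ 0.0003 -0.     -0.0003] pos [473.8 141.7  96.2] 11.3 37.29829140176753 F [0.4 0.4 0.3]
```

{"method": "send_rows", "body": {"motion": [[[-0.1,0.15,0],[0,0,0],-0.4],[[-0.25,0.35,0],[0,0,0],-0.4],[[-0.4,0.58,0],[0,0,0],-0.4],[[-0.55,0.8,0],[0,0,0],-0.4],[[-0.65,0.94,0.05],[0,0,0],-0.4],[[-0.68,0.986,0.12],[0,0,0],-0.4],[[-0.68,0.986,0.24],[0,0,0],-0.4],[[-0.68,0.986,0.24],[0,0,0],-0.4],[[-0.68,0.986,0.24],[0,0,0],-0.4],[[-0.68,0.986,0.24],[0,0,0],-0.4]]}}

```text
time_s: 12.3
tool_pos: [631.5, 55.9, 60.0]
eef_rot: [2.102, 2.333, 0.002]
force: [0.3, 0.2, -1.5]
gripper_width: 37.7
grasp_force: 50.4
```

```bash
python3 go.py m40,26.2
```

```text
m40,26.2 units [-0.0027 -0.0007  0.2255]
turn [ 0.0008 -0.      0.0001] pos [631.5  55.9  60. ] 12.3 37.71632741484291 F [ 0.3  0.2 -1.5]
```

{"method": "send_rows", "body": {"motion": [[[-0.003,0,0.05],[0,0,0],-0.4],[[-0.003,0,0.1],[0,0,0],-0.4],[[-0.003,0,0.15],[0,0,0],-0.4],[[-0.003,0,0.2],[0,0,0],-0.4],[[-0.003,0,0.215],[0,0,0],-0.4],[[-0.003,0,0.225],[0,0,0],-0.4],[[-0.003,0,0.225],[0,0,0],-0.4],[[-0.003,0,0.225],[0,0,0],-0.4],[[-0.003,0,0.225],[0,0,0],0.1],[[-0.003,0,0.225],[0,0,0],0.3]]}}

```text
time_s: 13.3
tool_pos: [631.5, 55.0, 24.7]
eef_rot: [-2.104, -2.333, 0.0]
force: [-0.2, 0.1, 0.8]
gripper_width: 55.4
grasp_force: 0.0
```

{"method": "send_rows", "body": {"motion": [[[0,0,0],[0,0,0],0.4],[[0,0,0],[0,0,0],0.4],[[0,0,-0.1],[0,0,0],0.4],[[0,0,-0.2],[0,0,0],0.4],[[0,0,-0.3],[0,0,0],0.4],[[0,0,-0.4],[0,0,0],0.4],[[0.2,-0.2,-0.5],[0,0,0],0.4],[[0.45,-0.4,-0.5],[0,0,0],0.4],[[0.7,-0.55,-0.5],[0,0,0],0.4],[[1,-0.7,-0.5],[0,0,0],0.4]]}}

```text
time_s: 14.3
tool_pos: [511.0, 193.8, 101.6]
eef_rot: [2.105, 2.331, 0.003]
force: [0.7, 0.9, 0.7]
gripper_width: 60.0
grasp_force: 0.0
```

```bash
python3 go.py b30,60; python3 chk.py 40 52
```

```text
b30,60 units [-2.4273 -0.6411  0.2754]
turn [ 0.0012 -0.0002 -0.0011] pos [511.  193.8 101.6] 14.3 60.03000629527822 F [0.7 0.9 0.7]
top 40 err from mark [22.7  8.5] axes [ 22.  106.7]
top 52 err from mark [-0.1  0.7] axes [43.  43.8]
scene 40 err from mark [ -9.3 -23.2] axes [ 23.8 108.4]
scene 52 err from mark [0.2 0.8] axes [42.  43.3]
```

{"method": "send_rows", "body": {"motion": [[[-0.2,-0.06,0],[0,0,0],0.2],[[-0.4,-0.12,0],[0,0,0],0.2],[[-0.65,-0.18,0],[0,0,0],0.2],[[-0.9,-0.24,0],[0,0,0],0.2],[[-1,-0.3,0],[0,0,0],0.2],[[-1,-0.3,0],[0,0,0],0.2],[[-1,-0.3,0],[0,0,0],0.2],[[-1,-0.3,0],[0,0,0],0.2],[[-1,-0.3,0],[0,0,0],0.2],[[-1,-0.3,0],[0,0,0],0.2]]}}

```text
time_s: 15.4
tool_pos: [482.6, 39.9, 99.9]
eef_rot: [-2.102, -2.334, 0.0]
force: [0.8, -0.5, 0.6]
gripper_width: 51.3
grasp_force: 0.0
```

```bash
sed -i 's/s,z,14)/s,z,11 if k==40 else 14)/' chk.py; python3 go.py b30,60; python3 chk.py 40
```

```text
b30,60 units [-1.4255 -0.3514  0.2663]
turn [-0.0001 -0.      0.0004] pos [482.6  39.9  99.9] 15.4 51.30104122106312 F [ 0.8 -0.5  0.6]
top 40 err from mark [  9.2 -18.2] axes [12.  74.8]
scene 40 err from mark [-7.9 -3.8] axes [45.  49.5]
```

{"method": "send_rows", "body": {"motion": [[[-0.2,-0.06,0],[0,0,0],0.2],[[-0.4,-0.12,0],[0,0,0],0.2],[[-0.65,-0.18,0],[0,0,0],0.2],[[-0.9,-0.24,0],[0,0,0],0.2],[[-1,-0.351,0],[0,0,0],0.2],[[-1,-0.351,0],[0,0,0],0.2],[[-1,-0.351,0],[0,0,0],0.2],[[-1,-0.351,0],[0,0,0],0.2],[[-1,-0.351,0],[0,0,0],0.2],[[-1,-0.351,0],[0,0,0],0.2]]}}

```text
time_s: 16.5
tool_pos: [445.9, -114.7, 100.0]
eef_rot: [-2.102, -2.335, -0.0]
force: [-0.1, -0.0, 0.3]
gripper_width: 51.3
grasp_force: 0.0
```

{"method": "send_rows", "body": {"motion": [[[-0.1,0,0],[0,0,0],0.2],[[-0.25,0,0],[0,0,0],0.2],[[-0.4,0,0.05],[0,0,0],0.2],[[-0.425,0,0.15],[0,0,0],0.2],[[-0.425,0,0.266],[0,0,0],0.2],[[-0.425,0,0.35],[0,0,0],0.2],[[-0.425,0,0.4],[0,0,0],0.2],[[-0.425,0,0.4],[0,0,0],0.2],[[-0.425,0,0.4],[0,0,0],0.2],[[-0.425,0,0.4],[0,0,0],0.2]]}}

```text
time_s: 17.5
tool_pos: [452.6, -178.8, 40.8]
eef_rot: [2.103, 2.333, 0.001]
force: [-0.4, -0.0, -0.6]
gripper_width: 51.2
grasp_force: 0.0
```

```bash
python3 go.py b30,20; python3 chk.py 40; python3 -c "
import cv2,numpy as np
cv2.imwrite('pics/t3.png',np.hstack([cv2.resize(cv2.imread('last_top.png')[130:290,240:400],(400,400)),cv2.resize(cv2.imread('last_scene.png')[220:340,260:380],(400,400))]))"
```

```text
b30,20 units [ 0.0039 -0.0006  0.1384]
turn [ 0.0007  0.0003 -0.0001] pos [ 452.6 -178.8   40.8] 17.5 51.16659294702299 F [-0.4 -0.  -0.6]
top 40 err from mark [ 0.2 -0.3] axes [31.6 32.7]
scene 40 err from mark [-6.   0.4] axes [41.8 59.5]
```

View pics/t3.png

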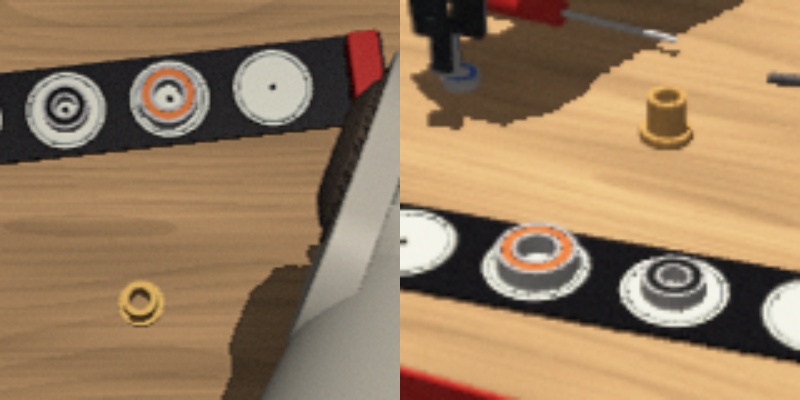

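Black 40 sits flat at left (66,105) and orange 52 at (169,95), both centred on their marks with the bush standing. Gripping the 30.

{"method": "send_rows", "body": {"motion": [[[0.004,0,0.06],[0,0,0],0.2],[[0.004,0,0.1],[0,0,0],0.2],[[0.004,0,0.138],[0,0,0],0.2],[[0.004,0,0.138],[0,0,0],0.2],[[0.004,0,0.138],[0,0,0],0.2],[[0.004,0,0.138],[0,0,0],-0.2],[[0.004,0,0.138],[0,0,0],-0.5],[[0.004,0,0.138],[0,0,0],-0.5],[[0.004,0,0.138],[0,0,0],-0.5],[[0.004,0,0.138],[0,0,0],-0.5]], "grip_force": 35}}

```text
time_s: 18.6
tool_pos: [452.4, -178.3, 19.8]
eef_rot: [2.103, 2.333, 0.0]
force: [-0.2, 0.9, 5.4]
gripper_width: 27.8
grasp_force: 34.6
```

{"method": "send_rows", "body": {"motion": [[[0,0,0],[0,0,0],-0.5],[[0,0,-0.05],[0,0,0],-0.5],[[0,0,-0.15],[0,0,0],-0.5],[[0,0,-0.25],[0,0,0],-0.5],[[0,0,-0.4],[0,0,0],-0.5],[[0.1,0,-0.5],[0,0,0],-0.5],[[0.3,0.1,-0.5],[0,0,0],-0.5],[[0.5,0.2,-0.5],[0,0,0],-0.5],[[0.7,0.3,-0.5],[0,0,0],-0.5],[[0.9,0.4,-0.5],[0,0,0],-0.5]]}}

```text
time_s: 19.6
tool_pos: [498.3, -36.5, 95.1]
eef_rot: [2.104, 2.333, 0.001]
force: [-0.3, 0.2, -0.4]
gripper_width: 27.7
grasp_force: 34.5
```

```bash
python3 go.py m30,60
```

```text
m30,60 units [1.1192 0.9449 0.2345]
turn [ 0.0005  0.0001 -0.0005] pos [498.3 -36.5  95.1] 19.6 27.736564406750038 F [-0.3  0.2 -0.4]
```

{"method": "send_rows", "body": {"motion": [[[0.2,0.15,0],[0,0,0],-0.5],[[0.4,0.3,0],[0,0,0],-0.5],[[0.6,0.5,0],[0,0,0],-0.5],[[0.8,0.7,0],[0,0,0],-0.5],[[1,0.85,0],[0,0,0],-0.5],[[1,0.945,0],[0,0,0],-0.5],[[1,0.945,0],[0,0,0],-0.5],[[1,0.945,0],[0,0,0],-0.5],[[1,0.945,0],[0,0,0],-0.5],[[1,0.945,0],[0,0,0],-0.5]]}}

```text
time_s: 20.6
tool_pos: [622.9, 125.5, 94.7]
eef_rot: [2.105, 2.332, 0.0]
force: [-0.6, 0.6, -0.2]
gripper_width: 28.1
grasp_force: 34.6
```

{"method": "send_rows", "body": {"motion": [[[0.06,0,0],[0,0,0],-0.5],[[0.12,0,0.05],[0,0,0],-0.5],[[0.12,0,0.12],[0,0,0],-0.5],[[0.12,0,0.2],[0,0,0],-0.5],[[0.12,0,0.234],[0,0,0],-0.5],[[0.12,0,0.234],[0,0,0],-0.5],[[0.12,0,0.234],[0,0,0],-0.5],[[0.12,0,0.234],[0,0,0],-0.5],[[0.12,0,0.234],[0,0,0],-0.5],[[0.12,0,0.234],[0,0,0],-0.5]]}}

```text
time_s: 21.6
tool_pos: [621.7, 144.0, 59.6]
eef_rot: [2.103, 2.333, 0.001]
force: [0.3, 0.4, 0.4]
gripper_width: 27.7
grasp_force: 34.6
```

```bash
python3 go.py m30,26.5
```

```text
m30,26.5 units [0.007  0.0027 0.2205]
turn [ 0.0004 -0.     -0.0003] pos [621.7 144.   59.6] 21.6 27.7326353011919 F [0.3 0.4 0.4]
```

{"method": "send_rows", "body": {"motion": [[[0.006,0.002,0.05],[0,0,0],-0.5],[[0.006,0.002,0.1],[0,0,0],-0.5],[[0.006,0.002,0.15],[0,0,0],-0.5],[[0.006,0.002,0.19],[0,0,0],-0.5],[[0.006,0.002,0.21],[0,0,0],-0.5],[[0.006,0.002,0.22],[0,0,0],-0.5],[[0.006,0.002,0.22],[0,0,0],-0.5],[[0.006,0.002,0.22],[0,0,0],-0.5],[[0.006,0.002,0.22],[0,0,0],-0.1],[[0.006,0.002,0.22],[0,0,0],0.1]]}}

```text
time_s: 22.6
tool_pos: [621.8, 145.0, 26.4]
eef_rot: [2.103, 2.333, 0.001]
force: [0.8, -0.7, -0.8]
gripper_width: 46.4
grasp_force: 0.0
```

{"method": "send_rows", "body": {"motion": [[[0,0,0],[0,0,0],0.2],[[0,0,0],[0,0,0],0.2],[[0,0,-0.1],[0,0,0],0.2],[[0,0,-0.2],[0,0,0],0.2],[[0,0,-0.35],[0,0,0],0.2],[[0,0,-0.5],[0,0,0],0.4],[[-0.2,-0.2,-0.5],[0,0,0],0.5],[[-0.4,-0.4,-0.5],[0,0,0],0.5],[[-0.65,-0.6,-0.5],[0,0,0],0.6],[[-0.9,-0.8,-0.5],[0,0,0],0.7]]}}

```text
time_s: 23.6
tool_pos: [515.6, -2.7, 103.0]
eef_rot: [2.101, 2.333, 0.002]
force: [1.2, -0.7, 0.1]
gripper_width: 72.4
grasp_force: 0.0
```

```bash
python3 go.py b62,100
```

```text
b62,100 units [-2.0959 -0.6418  0.0191]
turn [0.0014 0.0002 0.0003] pos [515.6  -2.7 103. ] 23.6 72.35088695343279 F [ 1.2 -0.7  0.1]
```

{"method": "send_rows", "body": {"motion": [[[-0.2,-0.06,0],[0,0,0],0.74],[[-0.4,-0.12,0],[0,0,0],0.74],[[-0.65,-0.18,0],[0,0,0],0.74],[[-0.9,-0.24,0],[0,0,0],0.74],[[-1,-0.32,0],[0,0,0],0.74],[[-1,-0.4,0],[0,0,0],0.74],[[-1,-0.5,0],[0,0,0],0.74],[[-1,-0.6,0],[0,0,0],0.74],[[-1,-0.642,0],[0,0,0],0.74],[[-1,-0.642,0],[0,0,0],0.74]]}}

```text
time_s: 24.6
tool_pos: [435.8, -160.5, 102.2]
eef_rot: [2.102, 2.333, 0.001]
force: [0.8, -1.0, -1.3]
gripper_width: 74.2
grasp_force: 0.0
```

{"method": "send_rows", "body": {"motion": [[[-0.2,0,0],[0,0,0],0.74],[[-0.4,0,0],[0,0,0],0.74],[[-0.65,0,0],[0,0,0],0.74],[[-0.85,0,0],[0,0,0],0.74],[[-1,0,0],[0,0,0],0.74],[[-1,0,0],[0,0,0],0.74],[[-1,0,0],[0,0,0],0.74],[[-1,0,0],[0,0,0],0.74],[[-1,0,0],[0,0,0],0.74],[[-1,0,0],[0,0,0],0.74]]}}

```text
time_s: 25.6
tool_pos: [451.7, -309.4, 101.4]
eef_rot: [2.102, 2.334, 0.0]
force: [0.8, -0.1, -0.1]
gripper_width: 74.3
grasp_force: 0.0
```

```bash
python3 go.py b62,60; python3 chk.py 30 40 52
```

```text
b62,60 units [-0.107  -0.0052  0.2762]
turn [0.0002 0.0001 0.0004] pos [ 451.7 -309.4  101.4] 25.6 74.29480070307358 F [ 0.8 -0.1 -0.1]
top 30 err from mark [ 0.2 -0.2] axes [22.7 23.8]
top 40 err from mark [ 0.3 -0.4] axes [31.7 32.4]
top 52 err from mark [-0.1  0.7] axes [43.  43.8]
scene 30 err from mark [ 0.7 -0.5] axes [21.8 24.6]
scene 40 err from mark [-7.9 -3.8] axes [45.  49.5]
scene 52 err from mark [0.2 1. ] axes [42.5 43.1]
```

Three placed within 1 mm. Now the 62.

{"method": "send_rows", "body": {"motion": [[[-0.06,-0.005,0],[0,0,0],0.74],[[-0.107,-0.005,0.1],[0,0,0],0.74],[[-0.107,-0.005,0.2],[0,0,0],0.74],[[-0.107,-0.005,0.27],[0,0,0],0.74],[[-0.107,-0.005,0.27],[0,0,0],0.74],[[-0.107,-0.005,0.27],[0,0,0],0.74],[[-0.107,-0.005,0.27],[0,0,0],0.74],[[-0.107,-0.005,0.27],[0,0,0],0.74],[[-0.107,-0.005,0.27],[0,0,0],0.74],[[-0.107,-0.005,0.27],[0,0,0],0.74]], "grip_force": 60}}

```text
time_s: 26.7
tool_pos: [452.6, -326.2, 61.0]
eef_rot: [2.103, 2.333, 0.0]
force: [-0.3, -0.7, -0.1]
gripper_width: 74.4
grasp_force: 0.0
```

```bash
python3 go.py b62,17; python3 chk.py; python3 -c "
import cv2
cv2.imwrite('pics/s4.png',cv2.resize(cv2.imread('last_scene.png')[160:280,160:320],(800,600)))"
```

```text
b62,17 units [0.0052 0.0007 0.2935]
turn [ 0.0003  0.0003 -0.0002] pos [ 452.6 -326.2   61. ] 26.7 74.3789450163374 F [-0.3 -0.7 -0.1]
```

View pics/s4.png

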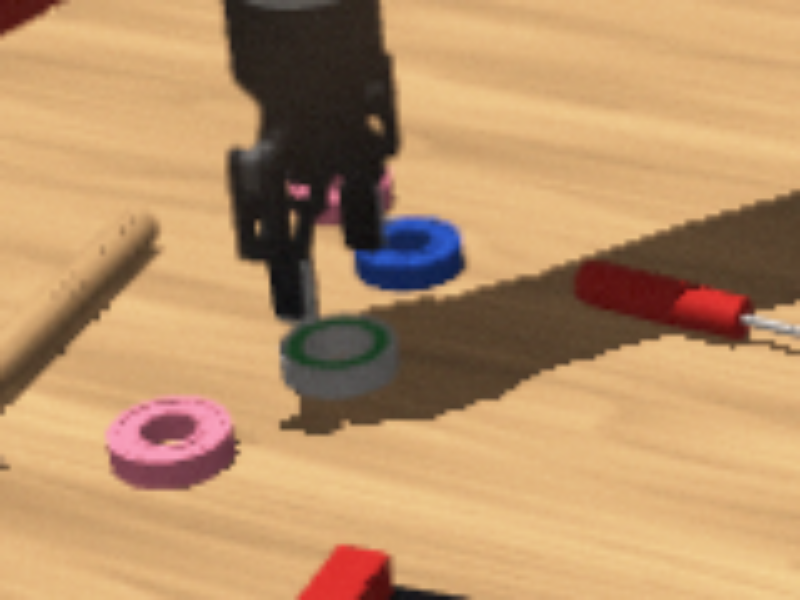

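The fingers stand over the green 62 (crop (338,350)), and both look-alikes are clear of the descent.

{"method": "send_rows", "body": {"motion": [[[0.004,0,0.06],[0,0,0],0.74],[[0.004,0,0.12],[0,0,0],0.74],[[0.004,0,0.18],[0,0,0],0.74],[[0.004,0,0.24],[0,0,0],0.74],[[0.004,0,0.28],[0,0,0],0.74],[[0.004,0,0.293],[0,0,0],0.74],[[0.004,0,0.293],[0,0,0],0.74],[[0.004,0,0.293],[0,0,0],0.1],[[0.004,0,0.293],[0,0,0],0.1],[[0.004,0,0.293],[0,0,0],0.1]]}}

```text
time_s: 27.8
tool_pos: [452.7, -325.8, 17.7]
eef_rot: [2.103, 2.332, 0.0]
force: [-1.6, 1.5, 6.5]
gripper_width: 59.9
grasp_force: 65.3
```

{"method": "send_rows", "body": {"motion": [[[0,0,0],[0,0,0],0.1],[[0,0,0],[0,0,0],0.1],[[0,0,-0.05],[0,0,0],0.1],[[0,0,-0.15],[0,0,0],0.1],[[0,0,-0.3],[0,0,0],0.1],[[0,0,-0.45],[0,0,0],0.1],[[0,0,-0.53],[0,0,0],0.1],[[0,0,-0.53],[0,0,0],0.1],[[0,0,-0.53],[0,0,0],0.1],[[0,0,-0.53],[0,0,0],0.1]]}}

```text
time_s: 28.8
tool_pos: [451.8, -325.1, 95.0]
eef_rot: [-2.102, -2.332, 0.0]
force: [-0.5, -0.5, -2.4]
gripper_width: 59.8
grasp_force: 65.1
```

```bash
python3 go.py m62,95
```

```text
m62,95 units [ 1.2009e+00  1.4536e+00 -8.0000e-04]
turn [-0.0009 -0.0008 -0.0002] pos [ 451.8 -325.1   95. ] 28.8 59.759980462795156 F [-0.5 -0.5 -2.4]
```

{"method": "send_rows", "body": {"motion": [[[0.12,0.12,0],[0,0,0],0.1],[[0.28,0.28,0],[0,0,0],0.1],[[0.45,0.45,0],[0,0,0],0.1],[[0.6,0.6,0],[0,0,0],0.1],[[0.75,0.75,0],[0,0,0],0.1],[[0.9,0.9,0],[0,0,0],0.1],[[1,1,0],[0,0,0],0.1],[[1,1,0],[0,0,0],0.1],[[1,1,0],[0,0,0],0.1],[[1,1,0],[0,0,0],0.1]]}}

```text
time_s: 29.8
tool_pos: [585.3, -161.3, 95.6]
eef_rot: [-2.104, -2.332, 0.001]
force: [0.5, 0.1, -2.3]
gripper_width: 59.8
grasp_force: 65.2
```

{"method": "send_rows", "body": {"motion": [[[0.1,0.15,0],[0,0,0],0.1],[[0.15,0.3,0],[0,0,0],0.1],[[0.2,0.4,0],[0,0,0],0.1],[[0.2,0.453,0],[0,0,0],0.1],[[0.2,0.453,0.1],[0,0,0],0.1],[[0.2,0.453,0.2],[0,0,0],0.1],[[0.2,0.453,0.23],[0,0,0],0.1],[[0.2,0.453,0.23],[0,0,0],0.1],[[0.2,0.453,0.23],[0,0,0],0.1],[[0.2,0.453,0.23],[0,0,0],0.1]]}}

```text
time_s: 30.8
tool_pos: [650.7, -124.1, 62.5]
eef_rot: [2.103, 2.332, 0.001]
force: [-0.5, -0.2, -2.7]
gripper_width: 59.6
grasp_force: 65.5
```

```bash
python3 go.py m62,24.2
```

```text
m62,24.2 units [ 0.0053 -0.0036  0.2552]
turn [ 0.0006  0.0002 -0.0004] pos [ 650.7 -124.1   62.5] 30.8 59.628493121408724 F [-0.5 -0.2 -2.7]
```

{"method": "send_rows", "body": {"motion": [[[0.004,-0.002,0.06],[0,0,0],0.1],[[0.004,-0.002,0.12],[0,0,0],0.1],[[0.004,-0.002,0.17],[0,0,0],0.1],[[0.004,-0.002,0.21],[0,0,0],0.1],[[0.004,-0.002,0.235],[0,0,0],0.1],[[0.004,-0.002,0.247],[0,0,0],0.1],[[0.004,-0.002,0.247],[0,0,0],0.1],[[0.004,-0.002,0.247],[0,0,0],0.1],[[0.004,-0.002,0.247],[0,0,0],0.1],[[0.004,-0.002,0.247],[0,0,0],0.1]]}}

```text
time_s: 31.8
tool_pos: [650.3, -123.4, 25.0]
eef_rot: [2.103, 2.333, 0.0]
force: [0.1, 0.4, -2.4]
gripper_width: 59.6
grasp_force: 65.5
```

```bash
python3 go.py m62,24.2
```

```text
m62,24.2 units [ 0.0003 -0.0016  0.0055]
turn [ 0.0003  0.0001 -0.0003] pos [ 650.3 -123.4   25. ] 31.8 59.63264576740383 F [ 0.1  0.4 -2.4]
```

{"method": "send_rows", "body": {"motion": [[[0,0,0.006],[0,0,0],0.1],[[0,0,0.006],[0,0,0],0.1],[[0,0,0.006],[0,0,0],0.6],[[0,0,0.006],[0,0,0],0.75],[[0,0,0.006],[0,0,0],0.8],[[0,0,0.006],[0,0,0],0.8],[[0,0,-0.1],[0,0,0],0.8],[[0,0,-0.2],[0,0,0],0.8],[[0,0,-0.35],[0,0,0],0.8],[[0,0,-0.5],[0,0,0],0.8]]}}

```text
time_s: 32.8
tool_pos: [650.4, -123.4, 102.3]
eef_rot: [2.103, 2.332, 0.001]
force: [0.2, 0.4, 0.6]
gripper_width: 77.0
grasp_force: 0.0
```

{"method": "send_rows", "body": {"motion": [[[0,-0.2,-0.2],[0,0,0],0.8],[[0,-0.4,-0.3],[0,0,0],0.8],[[-0.1,-0.6,-0.4],[0,0,0],0.8],[[-0.3,-0.8,-0.5],[0,0,0],0.8],[[-0.5,-1,-0.5],[0,0,0],0.8],[[-0.7,-1,-0.5],[0,0,0],0.8],[[-0.9,-1,-0.5],[0,0,0],0.8],[[-1,-1,-0.5],[0,0,0],0.8],[[-1,-1,-0.5],[0,0,0],0.8],[[-1,-1,-0.5],[0,0,0],0.8]]}}

```text
time_s: 33.8
tool_pos: [516.5, -287.6, 175.2]
eef_rot: [2.104, 2.333, 0.0]
force: [-0.4, -0.2, 0.3]
gripper_width: 76.9
grasp_force: 0.0
```

```bash
python3 chk.py 62 52 40 30; python3 -c "
import cv2,numpy as np
cv2.imwrite('pics/f.png',np.vstack([cv2.resize(cv2.imread('last_top.png')[130:280,170:470],(600,300)),cv2.resize(cv2.imread('last_scene.png')[215:345,200:460],(600,300))]))"
```

```text
top 62 err from mark [ 0.2 -0.4] axes [52.  52.6]
top 52 err from mark [-0.1  0.8] axes [43.1 43.8]
top 40 err from mark [ 0.3 -0.4] axes [31.7 32.4]
top 30 err from mark [ 0.3 -0.3] axes [23.2 23.6]
scene 62 err from mark [0.7 0.2] axes [52.1 52.7]
scene 52 err from mark [0.1 0.8] axes [41.7 43. ]
scene 40 err from mark [-7.5 -3.7] axes [44.1 50.1]
scene 30 err from mark [ 0.7 -0.5] axes [21.8 24.6]
```

View pics/f.png

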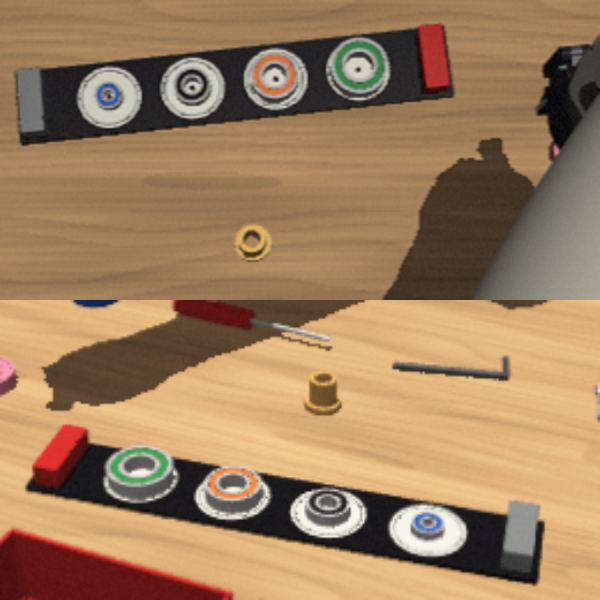

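The four bearings lie flat and centred, from green by the red block at (358,65) to blue by the grey block at (108,96). The bush is still standing and the gripper is clear. The scene-camera reading for the 40 is a mask merge with the strip; the top view gives it 0.5 mm.

```bash
python3 -c "
from cell import bot
print(bot.close_job())"
```

```text
the job is handed in; nothing more can be done
None
```

The job is handed in at about 34 s: all four bearings lie flat in size order, largest by the red block, each within about 1 mm of its mark's centre by the cameras, with the bush still standing and everything released.

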